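# Load a specimen dish on the microscope's slide stage

## Robot

A 6-joint arm with a two-finger parallel gripper is mounted at the origin on the work surface. World frame = base frame: x ahead of the robot, y to its left, z up, the work surface at z = 0. Lengths are in m, angles in rad, forces in N, time in s.
With the tool pointing down it reaches from about 0.3 to 0.875 m from the base axis. Payload 6.4 kg.
Tool frame: the origin (TCP) lies between the finger pads; the fingertips stand 22 mm ahead of it and the grasp point (between the pads) lies 3 mm ahead of it (bot.tcp_to_tips is the distance from the TCP to the fingertips, in m); z points along the fingers, y is the line along which they close (so a half turn about z gives the same grasp; the last joint's range is limited). The gripper opens to 85 mm and grips with 20 to 120 N. Pads are 22 mm wide; open, the fingers measure 114 mm over their backs; the gripper's body (76 mm by 85 mm) begins 54 mm behind the grasp point. The pads swing forward as they close: fully open they stand 13 mm farther back than shut.
Start: joints at [-1.485, 0.181, 1.607, -0, 1.354, -0.206], TCP at [0.165, -0.551, 0.253] pointing down, gripper open.
Joint ranges: [-2.99, 2.99], [-0.89, 2.07], [0.3, 2.58], [-1.14, 4.28], [0, 2.63], [-3.12, 3.12]. Speed limits (rad/s): [2.57, 2.57, 3.01, 3.14, 3.14, 3.14].

## Interface

Orientations are given as a rotation vector (axis times angle).
In Python, from rig import monitor, camera, camera_params, bot, search_frame, masks_of, landmark_of gives the robot as it stands. The module is installed in compiled form; this text tells all that it offers.
- The arm moves only by the tool step_arm, never from a script. Its argument "deltas" is a list of rows, each an object with "xyz": the shift along the tool's x, y, z in mm, a list of three; "twist": the turn, a rotation vector about the tool's x, y, z in rad, a list of three; "fingers": the finger opening in mm, from 0 to 85.4. In form: [{"xyz": [x, y, z], "twist": [ax, ay, az], "fingers": fingers}, ...]. A call has 1 to 20 rows; each row is the pose to reach, as a shift and turn from the pose commanded when the call began, along the tool's axes at that moment; what a row does not reach only later rows make up. A row lasts 1/12 s, in which the tool goes at most 41.7 mm and 7.16 degrees, less where a joint would pass 70% of its speed; a pose out of reach is approached as far as the arm can. A call with a gripper value outside its range is refused whole. The fingers move at their own pace and stop on an object; "force" is the grip in N (left out, the last holds). Time passes only in rows, so rows that repeat a pose let the fingers close. It gives the time, the measured TCP pose, the force, the opening and the grip force at its end, in the units of the state.
- monitor.state(): the state, without advancing time (a new reading comes with each control period).
- camera(name): name is "scene" or "side" or "wrist"; returns the picture (420x560x3 uint8, red, green, blue); there is no depth.
- camera_params(name): a dict with "fx", "fy", "cx", "cy" (pixels), "dist" ([k1, k2, p1, p2, k3] as OpenCV has them; the pictures are not rectified), "cam_to_world" (4x4, takes a point from camera to world coordinates); the wrist camera has in their place "tool_from_camera" (4x4, takes a point from camera to tool coordinates, whose origin is the TCP and whose axes are the flange's). Camera axes: x right, y up, looking along -z (the intrinsics and any distortion apply to the point x, -y, -z); pixel columns grow to the right and rows downward; lengths in m; the calibration is good to about 2 mm. A picture is of the moment at which its call begins: read the wrist's pose just before it. camera_params takes no time and is no camera call.
- bot.finish_job(): hands the job in; it is judged then, once.
Trained networks look in the newest picture that a camera, given by its name, has taken for a name from the list of things; names that differ only in an ending like _2 or _b are one class to them, and where a whole thing is asked for, a point or a joint stands for the part that bears it (a point fixed in the world has none). Each returns a list of dicts, best first, with "confidence" (0 to 1); they miss things now and then, are a little off and sometimes report something else, mostly with a low value. They report only what shows in the picture. A call takes as long as a camera call. They do not tell look-alikes from the thing itself.
- search_frame(camera, target): "box" ([left, top, right, bottom] as shares, 0 to 1, of the picture: columns of its width, rows of its height, round what is visible of it).
- masks_of(camera, target): "pixels" (420x560 bool, what is visible of it) and "box" ([left, top, right, bottom] as shares, 0 to 1, of the picture: columns of its width, rows of its height, round what is visible of it).
- landmark_of(camera, target): "position" ([row, column] as shares, 0 to 1, of the picture: columns of its width, rows of its height: a listed point, or the origin of a listed thing).
The state is a dict: "time_s": time; "q": joint angles; "qvel": joint speeds; "joint_efforts": joint torques, N m; "position": TCP position; "ee_rot": TCP orientation; "contact_force": force on the tool from outside, world axes, zero at the start; "wrist_torque": the same for the moment, N m; "grip_width": finger opening in m; "gripper_force": force on a finger pad.
Only numpy, scipy, OpenCV 4.12 (cv2) and the standard library are available. Lean on these libraries where they do the work, as an engineer would, in place of code of your own. Each camera call takes 0.05 s, during which the arm holds its last target. There are 200 camera calls.

## Task

Load the microscope: by its upright grip post, pull the slide stage all the way out to its front stop, set the small lidded dish with the beetle down upright and centred on the stage's round disc, then gently push the stage back under the lens until it is fully home against its rear stop, and let go. Set the dish down rather than dropping it, do not bump the microscope head, and leave the other things on the bench where they are.

Things in the scene. Friction and masses are not known exactly. Their poses are not given: they have to be found in the camera images.
- stage_slide (a joint): Position of the slide stage's carriage in m: 0 = fully home under the lens, against the rear stop; it grows as the carriage is pulled out towards the front of the microscope; 0.13 = front stop. Hard stops at both ends, no spring or detent; about 2.5 N of friction plus light damping (6 N per m/s), so it stays where it is left.
- stage_disc (a point): Centre of the round white disc (76 mm diameter, flush) in the top face of the carriage's dark plate (90 x 90 mm, 10 mm thick); 58 mm above the bench. Moves with the carriage. Its x axis points to the back of the microscope (the direction in which the carriage is pushed home), y to the left, z up.
- grip_post (a point): On the axis of the carriage's upright grip post, 78 mm above the bench. The post: round metal, 16 mm diameter, 58 to 94 mm above the bench, 75 mm in front of the disc's centre, on a tongue 20 mm wide, 8 mm thick, reaching 90 mm before that centre. Axes as stage_disc. Near home the head hangs over it: lean the tool back to the front of the stand, 30 to 45 degrees, and pinch from left and right.
- dish: Small closed round dish with a lid, clear, a cork floor and one dark beetle inside: 62 mm diameter, 20 mm high, about 60 g. Origin: centre of its underside; z up. Stands on the bench.
- scope: Microscope stand, fixed. Origin on the bench below the lens; x to its back, y to its left. White base 210 mm wide, 22 high, from 166 mm before to 160 mm behind the origin; pole 25 mm diameter, 367 high, 132 mm behind. On it slide rods (tops 42 mm above the bench) between end blocks 92 mm wide, tops 46 mm above the bench, 152 to 164 mm before and 22 to 34 mm behind the origin.
- scope_head: Microscope head, fixed on the pole; origin and axes as scope. Black lens 64 mm diameter, underside 165 mm above the bench; white housing 104 mm wide from 187 mm up, reaching 84 mm in front of the lens axis; two eyepiece tubes 62 mm apart rise at 45 degrees to the front, ending about 125 mm in front of the axis, 360 mm above the bench. Not to be bumped.
- seed_dish: Bystander: larger round dish of seeds, 100 mm diameter, 20 mm high. Origin: centre of its underside.
- wash_bottle: Bystander: white plastic bottle, 58 mm diameter, 155 mm high. Origin: centre of its underside.
- bean_jar: Bystander: glass jar with a red lid, 90 mm diameter, 144 mm high. Origin: centre of its underside.
- forceps: Bystander: steel forceps lying flat, 137 mm long, 5 mm high. Origin: near its middle, underside.
Mind the look-alikes: they are no part of the job. What is shaped like the dish but blue, pink or purple is not meant.

How it is judged:
By the outcome, as a careful person would: the job done as asked, in the order asked, and still so for the second after the job is handed in, with the robot touching nothing.
It also fails if it takes over 72 s, if anything falls off the work surface, if the arm or the gripper's body presses on something with over 40 N, if the wrist force passes 120 N, or if a joint passes its speed limit or range.

## Working session

There is one attempt and no reset: what is moved stays moved. The work goes in short steps, Python scripts to look and compute and a tool call to move; the robot and the scene stay as the last step left them, time stands still between calls to the robot, and variables do not carry over. Pictures are saved under pics/ and viewed, at most 10 in all, crops included, and the job is handed in when it is done.

Besides the shell and the picture viewer there is one more tool, called after ">>>" as a command line: name --argument value ..., lists and objects as JSON in quotes. step_arm: Moves the arm, as the interface text tells. Its arguments: {"type":"object","properties":{"deltas":{"type":"array","items":{"type":"object","properties":{"xyz":{"type":"array","items":{"type":"number"}},"twist":{"type":"array","items":{"type":"number"}},"fingers":{"type":"number"}}}},"force":{"type":"number"}},"required":["deltas"]}

```bash
mkdir -p pics
cat > h.py <<'E'
import numpy as np, cv2
from scipy.spatial.transform import Rotation as R
from rig import monitor, camera, camera_params, bot, search_frame, masks_of, landmark_of
def cam2world(name):
    p=camera_params(name)
    if name!='wrist': return p,np.array(p['cam_to_world'])
    s=monitor.state();T=np.eye(4);T[:3,:3]=R.from_rotvec(s['ee_rot']).as_matrix();T[:3,3]=s['position']
    return p,T@np.array(p['tool_from_camera'])
def K(p): return np.array([[p['fx'],0,p['cx']],[0,p['fy'],p['cy']],[0,0,1.]])
def toz(name,uv,z,PT=None):
    p,T=PT or cam2world(name)
    n=cv2.undistortPoints(np.array([[uv]],float),K(p),np.array(p['dist'],float))[0,0]
    d=T[:3,:3]@np.array([n[0],-n[1],-1]);o=T[:3,3]
    return o+d*(z-o[2])/d[2]
def proj(name,pts,PT=None):
    p,T=PT or cam2world(name)
    q=(np.atleast_2d(pts)-T[:3,3])@T[:3,:3]; q=q*[1,-1,-1]
    return cv2.projectPoints(q,np.zeros(3),np.zeros(3),K(p),np.array(p['dist'],float))[0][:,0]
def save(im,f): cv2.imwrite('pics/'+f,im[:,:,::-1])
E
python3 - <<'E'
from h import *
np.set_printoptions(precision=4,suppress=True)
a=camera('scene');save(a,'a.png')
Z={'stage_disc':.058,'grip_post':.078,'dish':0,'scope':0,'seed_dish':0,'wash_bottle':0,'bean_jar':0,'forceps':0}
for c in ('scene','side'):
    if c=='side': save(camera(c),'b.png')
    for t,z in Z.items():
        for r in landmark_of(c,t)[:4]:
            uv=np.array(r['position'])[::-1]*[560,420]
            print(c,t,round(r['confidence'],2),uv.round(),toz(c,uv,z))
print(monitor.state()['time_s'],cam2world('scene')[1][:3,3],cam2world('side')[1][:3,3])
E
```

```text
scene stage_disc 0.71 [242. 230.] [ 0.5668 -0.1207  0.058 ]
scene grip_post 0.65 [215. 218.] [ 0.5224 -0.1805  0.078 ]
scene dish 0.89 [403. 247.] [ 0.7076  0.2959 -0.    ]
scene dish 0.88 [333. 200.] [0.4984 0.17   0.    ]
scene dish 0.72 [382. 215.] [ 0.5911  0.286  -0.    ]
scene dish 0.63 [346. 237.] [0.6314 0.1552 0.    ]
scene scope 0.63 [250. 244.] [ 0.5765 -0.1056  0.    ]
scene seed_dish 0.96 [366. 174.] [0.427  0.3101 0.    ]
scene wash_bottle 0.66 [437. 222.] [0.6598 0.4275 0.    ]
scene bean_jar 0.62 [240. 232.] [ 0.5311 -0.1225  0.    ]
scene bean_jar 0.59 [435. 189.] [0.5468 0.4894 0.    ]
scene forceps 0.67 [107. 263.] [ 0.5276 -0.4814  0.    ]
side stage_disc 0.75 [307. 254.] [ 0.5759 -0.124   0.058 ]
side grip_post 0.98 [296. 268.] [ 0.5219 -0.1841  0.078 ]
side grip_post 0.29 [271. 161.] [0.6301 0.3136 0.078 ]
side dish 0.73 [261. 191.] [0.5855 0.277  0.    ]
side dish 0.55 [249. 217.] [ 0.5081  0.1557 -0.    ]
side scope 0.98 [309. 266.] [ 0.5911 -0.1076  0.    ]
side seed_dish 0.6 [206. 196.] [0.4126 0.3036 0.    ]
side wash_bottle 0.74 [270. 162.] [0.6696 0.4378 0.    ]
side bean_jar 0.69 [236. 161.] [0.5592 0.4797 0.    ]
side forceps 0.62 [349. 388.] [ 0.524  -0.4948  0.    ]
side forceps 0.33 [269. 163.] [0.6642 0.431  0.    ]
0.9 [ 1.1658 -0.1997  0.9219] [ 0.1442 -1.0963  0.9516]
```

View pics/a.png

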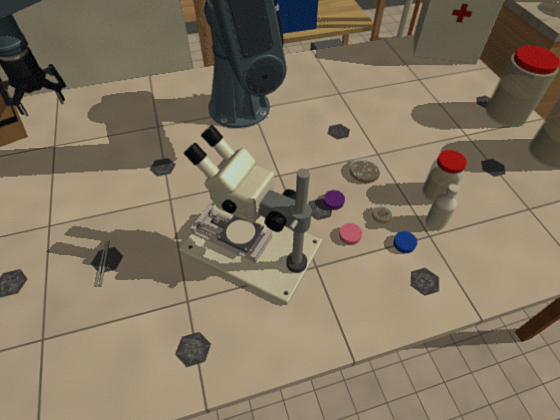

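View pics/b.png

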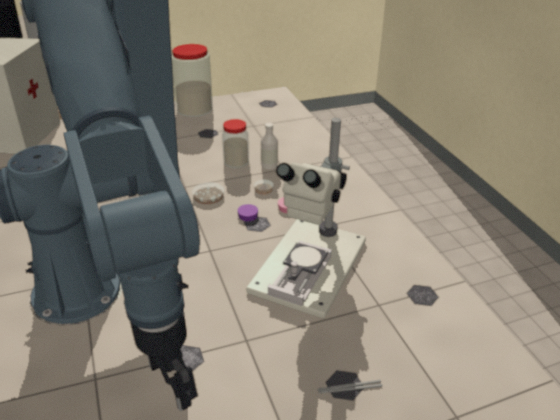

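The scene view shows the purple (333,200), pink (350,234) and blue (404,242) look-alikes; the clear dish is at (382,214). The scope is at about (242,232), and its front faces the robot's right. I'll refine its pose with enlarged crops.

Run:
```python
from h import *
np.set_printoptions(precision=4,suppress=True)
a=camera('scene');b=camera('side')
A=cv2.resize(a[185:310,170:330],None,fx=4.7,fy=4.7,interpolation=cv2.INTER_CUBIC);save(A,'c.png')
B=cv2.resize(b[215:325,240:375],None,fx=5,fy=5,interpolation=cv2.INTER_CUBIC);save(B,'d.png')
for c,im in(('scene',a),('side',b)):
    camera(c)
    for t in('dish','stage_disc'):
        for r in masks_of(c,t)[:4]:
            v,u=np.nonzero(r['pixels']);print(c,t,round(r['confidence'],2),u.mean(),v.mean(),u.min(),u.max(),v.min(),v.max(),len(u),toz(c,(u.mean(),v.mean()),.010 if t=='dish' else .058))
s=monitor.state();print(s['time_s'],s['ee_rot'],R.from_rotvec(s['ee_rot']).as_matrix(),bot.tcp_to_tips)
print(cam2world('wrist')[0])
```

```text
scene dish 0.92 349.5437788018433 233.1705069124424 338 361 222 244 434 [0.6286 0.167  0.01  ]
scene dish 0.71 334.17251461988303 198.99415204678363 324 345 190 209 342 [0.5022 0.1708 0.01  ]
scene dish 0.54 382.40495867768595 212.8732782369146 372 393 203 223 363 [0.5902 0.2861 0.01  ]
scene stage_disc 0.61 236.61631944444446 231.28732638888889 210 262 210 251 1152 [ 0.5664 -0.1351  0.058 ]
side dish 0.74 262.54901960784315 186.6392156862745 253 272 179 194 255 [0.5915 0.2824 0.01  ]
side dish 0.48 281.25274725274727 205.64835164835165 277 286 198 212 91 [0.6117 0.1644 0.01  ]
side dish 0.32 234.9152249134948 143.4134948096886 222 248 119 168 1156 [0.5874 0.5852 0.01  ]
side stage_disc 0.64 303.597302504817 259.41425818882465 282 327 242 279 1038 [ 0.5606 -0.1397  0.058 ]
1.3 [-3.1081 -0.4567  0.    ] [[ 0.9577  0.2876 -0.    ]
 [ 0.2876 -0.9577  0.0001]
 [ 0.     -0.0001 -1.    ]] 0.022
{'fx': 350.7577964592214, 'fy': 350.7577964592214, 'cx': 275.6412492830582, 'cy': 207.5038559821454, 'dist': array([0.0277, 0.    , 0.    , 0.    , 0.    ]), 'tool_from_camera': array([[-0.0016,  0.9536,  0.301 ,  0.0777],
       [ 1.    ,  0.0013,  0.0011, -0.0005],
       [ 0.0007,  0.301 , -0.9536, -0.1199],
       [ 0.    ,  0.    ,  0.    ,  1.    ]])}
```

View pics/c.png

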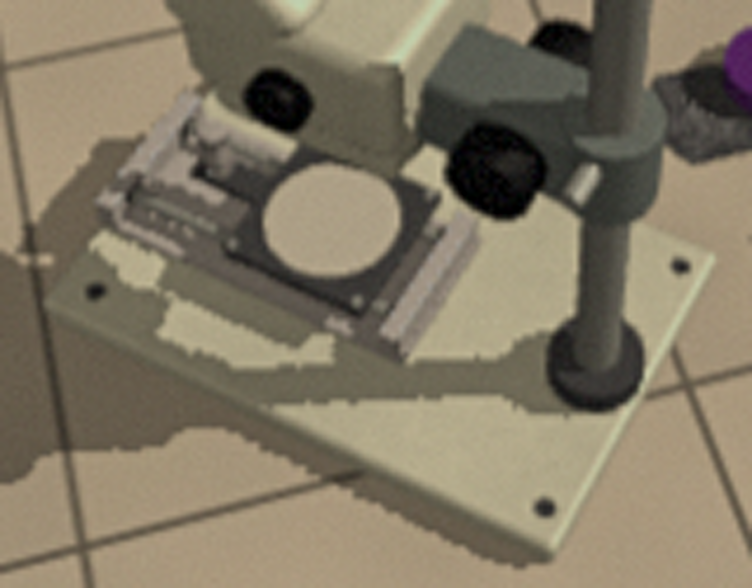

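View pics/d.png

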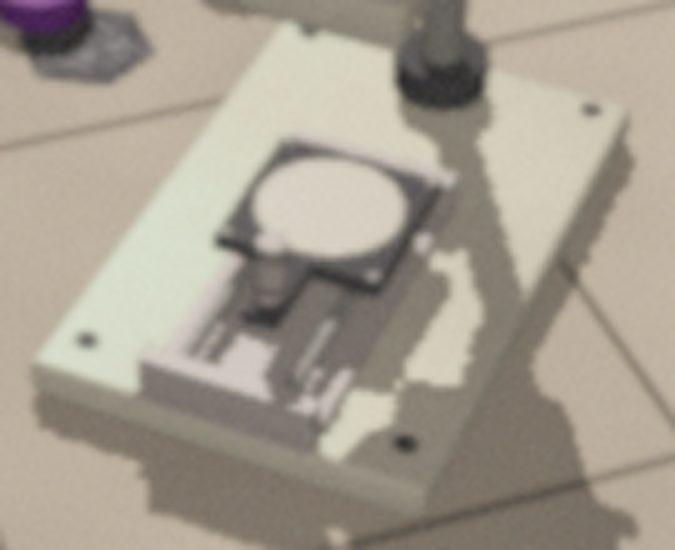

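The crops show the base corners and the disc clearly: disc centre is at (332,220) in the scene crop and (332,205) in the side crop. I'll fit scope pose and slide to them.

Run:
```python
from h import *
from scipy.optimize import least_squares
np.set_printoptions(precision=4,suppress=True)
S={'scene':([170,185],4.7,{'rf':(47,302),'rb':(550,549),'lb':(714,258),'d':(332,220)}),
'side':([240,215],5,{'lf':(35,362),'rf':(424,494),'rb':(627,113),'lb':(288,24),'d':(332,205)})}
C={'rf':(-.166,-.105),'lf':(-.166,.105),'rb':(.16,-.105),'lb':(.16,.105)}
PT={c:cam2world(c) for c in S}
def model(p,k):
    x,y,th,s=p; q=(-s,0,.058) if k=='d' else (*C[k],.022)
    c,n=np.cos(th),np.sin(th);return [x+c*q[0]-n*q[1],y+n*q[0]+c*q[1],q[2]]
def f(p,cs=S):
    r=[]
    for c in cs:
        o,m,d=S[c]
        for k,v in d.items(): r+=list(proj(c,model(p,k),PT[c])[0]+.5-.5-(np.array(o)+(np.array(v)+.5)/m-.5))
    return np.array(r)
for cs in (S,['scene'],['side']):
    r=least_squares(f,[.58,-.11,.9,.02],args=(cs,),x_scale=[.01,.01,.1,.01]);print(r.x,r.fun.round(1),model(r.x,'d'))
    x,y,th,s=r.x
print('post')
```

```text
[ 0.593  -0.1047  0.7964  0.0312] [-2.9  0.2 -0.2  1.1  0.3 -1.1 -0.2  0.6 -1.9 -0.1  0.1 -0.2  1.3 -1.9
 -0.4 -3.1 -0.4 -0.2] [np.float64(0.5711867064505016), np.float64(-0.12699224035876175), 0.058]
[ 0.5929 -0.1018  0.7881  0.0338] [-1.8 -0.6  0.4  1.   1.3 -0.9  0.1 -0.2] [np.float64(0.5690618008164369), np.float64(-0.12575881078240653), 0.058]
[ 0.5921 -0.1083  0.7978  0.0285] [-1.7  1.   0.5  0.9  1.5 -1.1 -0.4 -2.3  0.2  0.1] [np.float64(0.57223682628827), np.float64(-0.12867736057152518), 0.058]
post
```

Run:
```python
from h import *
np.set_printoptions(precision=2,suppress=True)
def Rt(th,lean,flip):
    b=np.array([np.cos(th),np.sin(th),0]);z=np.sin(lean)*b-np.cos(lean)*np.array([0,0,1])
    y=np.array([np.sin(th),-np.cos(th),0])*(-1 if flip else 1)
    return np.array([np.cross(y,z),y,z]).T
s=monitor.state();L=.25
print(R.from_euler('ZYZYZ',[0]*5) if 0 else '')
for nm,p,lean in(('post',[.518,-.18,.08],40),('postout',[.45,-.25,.08],40),('home',[.54,-.158,.08],40),('disc',[.5,-.2,.08],30),('dish',[.59,.285,.02],30)):
  for flip in(0,1):
    M=Rt(.8,np.radians(lean),flip);w=np.array(p)-L*M[:,2];q1=np.arctan2(w[1],w[0])
    for pit in(1.6,2.0):
      e=(R.from_euler('ZY',[q1,pit]).inv()*R.from_matrix(M)).as_euler('ZYZ')
      print(nm,flip,pit,w,'r',np.hypot(*w[:2]),'q1',q1,'q4,5,6',e[0],e[1],np.array([e[2]-np.pi/2-2*np.pi,e[2]-np.pi/2,e[2]-np.pi/2+2*np.pi]))
```

```text
post 0 1.6 [ 0.41 -0.3   0.27] r 0.5020538407610967 q1 -0.6287545213100985 q4,5,6 0.6950708563641302 1.4572270133354142 [-6.19  0.09  6.37]
post 0 2.0 [ 0.41 -0.3   0.27] r 0.5020538407610967 q1 -0.6287545213100985 q4,5,6 0.768117807271919 1.1576101558249559 [-6.47 -0.19  6.1 ]
post 1 1.6 [ 0.41 -0.3   0.27] r 0.5020538407610967 q1 -0.6287545213100985 q4,5,6 0.6950708563641301 1.4572270133354142 [-9.33 -3.05  3.23]
post 1 2.0 [ 0.41 -0.3   0.27] r 0.5020538407610967 q1 -0.6287545213100985 q4,5,6 0.7681178072719189 1.1576101558249556 [-9.61 -3.33  2.96]
postout 0 1.6 [ 0.34 -0.37  0.27] r 0.49769387804022436 q1 -0.8241031288732628 q4,5,6 0.6969993173793022 1.5826625961436998 [-6.34 -0.06  6.22]
postout 0 2.0 [ 0.34 -0.37  0.27] r 0.49769387804022436 q1 -0.8241031288732628 q4,5,6 0.734476939097751 1.279029641818503 [-6.61 -0.32  5.96]
postout 1 1.6 [ 0.34 -0.37  0.27] r 0.49769387804022436 q1 -0.8241031288732628 q4,5,6 0.6969993173793023 1.5826625961436995 [-9.48 -3.2   3.08]
postout 1 2.0 [ 0.34 -0.37  0.27] r 0.49769387804022436 q1 -0.8241031288732628 q4,5,6 0.734476939097751 1.27902
[... 991 characters left out ...]
.3  -3.02  3.27]
disc 1 2.0 [ 0.41 -0.29  0.3 ] r 0.5043852355854407 q1 -0.6117514124817404 q4,5,6 0.5793980819410349 1.123644843123619 [-9.52 -3.23  3.05]
dish 0 1.6 [0.5  0.2  0.24] r 0.5395128718526575 q1 0.3704658616261907 q4,5,6 0.2395919460004381 1.0705136129699442 [-5.21  1.08  7.36]
dish 0 2.0 [0.5  0.2  0.24] r 0.5395128718526575 q1 0.3704658616261907 q4,5,6 0.3349133247460776 0.6860692947147019 [-5.35  0.93  7.21]
dish 1 1.6 [0.5  0.2  0.24] r 0.5395128718526575 q1 0.3704658616261907 q4,5,6 0.23959194600043823 1.070513612969944 [-8.35 -2.07  4.22]
dish 1 2.0 [0.5  0.2  0.24] r 0.5395128718526575 q1 0.3704658616261907 q4,5,6 0.33491332474607766 0.6860692947147019 [-8.49 -2.21  4.07]
```

```bash
cat >> h.py <<'E'
def Rt(lean,th=.80):
    lean=np.radians(lean)
    b=np.array([np.cos(th),np.sin(th),0]);z=np.sin(lean)*b-np.cos(lean)*np.array([0,0,1])
    y=np.array([np.sin(th),-np.cos(th),0])
    return np.array([np.cross(y,z),y,z]).T
def plan(g,lean,back=0,th=.80):
    "grasp point target g, backed off along tool z"
    M=Rt(lean,th);t=np.array(g)-(.003+back)*M[:,2]
    s=monitor.state();M0=R.from_rotvec(s['ee_rot']).as_matrix()
    print('xyz',(M0.T@(t-s['position'])*1000).round(1),'twist',R.from_matrix(M0.T@M).as_rotvec().round(3),'t',s['time_s'],'q',np.round(s['q'],2),'grasp now',(np.array(s['position'])+.003*M0[:,2]).round(4))
E
python3 -c "
from h import *
plan([.518,-.180,.082],45,.13)"
```

```text
xyz [ 362.1 -207.8   77.2] twist [ 0.199  0.768 -0.482] t 1.3 q [-1.49  0.18  1.61 -0.    1.35 -0.21] grasp now [ 0.1654 -0.5507  0.2503]
```

>>> step_arm --deltas '[{"xyz": [40,-23,8],"twist": [0.02,0.08,-0.05],"fingers": 45},{"xyz": [80,-46,17],"twist": [0.04,0.17,-0.11],"fingers": 45},{"xyz": [120,-69,26],"twist": [0.07,0.26,-0.16],"fingers": 45},{"xyz": [160,-92,34],"twist": [0.09,0.34,-0.21],"fingers": 45},{"xyz": [200,-115,43],"twist": [0.11,0.43,-0.27],"fingers": 45},{"xyz": [241,-138,51],"twist": [0.13,0.51,-0.32],"fingers": 45},{"xyz": [281,-161,60],"twist": [0.15,0.6,-0.37],"fingers": 45},{"xyz": [322,-185,69],"twist": [0.18,0.68,-0.43],"fingers": 45},{"xyz": [362,-208,77],"twist": [0.199,0.768,-0.482],"fingers": 45},{"xyz": [362,-208,77],"twist": [0.199,0.768,-0.482],"fingers": 45},{"xyz": [362,-208,77],"twist": [0.199,0.768,-0.482],"fingers": 45},{"xyz": [362,-208,77],"twist": [0.199,0.768,-0.482],"fingers": 45},{"xyz": [362,-208,77],"twist": [0.199,0.768,-0.482],"fingers": 45}]'

```text
time_s: 2.38
position: [0.4523, -0.2475, 0.1765]
ee_rot: [-2.446, -1.037, -1.012]
contact_force: [-0.3, 0.0, 0.9]
grip_width: 0.0447
gripper_force: 0.0
```

Run:
```python
from h import *
np.set_printoptions(precision=4,suppress=True)
plan([.518,-.180,.082],45)
PT=cam2world('wrist');a=camera('wrist')
for t,z in (('grip_post',.078),('stage_disc',.058)):
    for r in landmark_of('wrist',t)[:2]:
        uv=np.array(r['position'])[::-1]*[560,420];print(t,r['confidence'],uv,toz('wrist',uv,z,PT))
b=a.copy()
for q in proj('wrist',[[.518,-.18,.094],[.571,-.127,.058],[.593,-.105,.165]],PT): cv2.drawMarker(b,tuple(int(i) for i in q),(255,0,0),0,8)
save(b,'w1.png')
```

```text
xyz [ -0.1   0.1 130.4] twist [-0.     0.001  0.002] t 2.3833 q [-1.15  0.24  1.91  0.73  1.4  -0.66] grasp now [ 0.4538 -0.246   0.1744]
grip_post 0.58 [276.92  204.582] [ 0.5199 -0.1792  0.078 ]
stage_disc 0.86 [274.4   141.582] [ 0.5713 -0.1233  0.058 ]
```

View pics/w1.png

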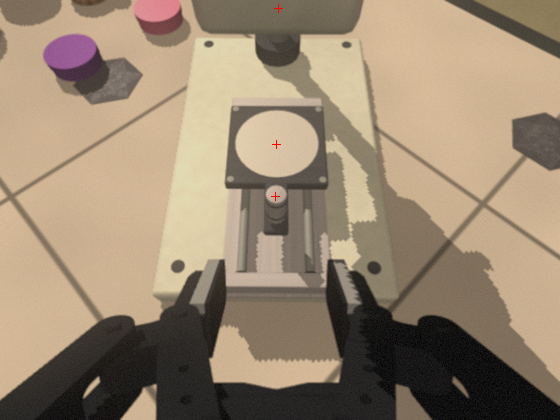

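The wrist view shows the post top at (276,194) and the disc at (277,144), both matching my projected marks. I'll go down and pinch.

>>> step_arm --deltas '[{"xyz": [0,0,35],"twist": [0,0,0],"fingers": 45},{"xyz": [0,0,70],"twist": [0,0,0],"fingers": 45},{"xyz": [0,0,100],"twist": [0,0,0],"fingers": 45},{"xyz": [0,0,120],"twist": [0,0,0],"fingers": 45},{"xyz": [0,0,130],"twist": [0,0,0],"fingers": 45},{"xyz": [0,0,130],"twist": [0,0,0],"fingers": 45},{"xyz": [0,0,130],"twist": [0,0,0],"fingers": 10},{"xyz": [0,0,130],"twist": [0,0,0],"fingers": 10},{"xyz": [0,0,130],"twist": [0,0,0],"fingers": 10},{"xyz": [0,0,130],"twist": [0,0,0],"fingers": 10},{"xyz": [0,0,130],"twist": [0,0,0],"fingers": 10}]' --force 30

```text
time_s: 3.45
position: [0.516, -0.1821, 0.0856]
ee_rot: [-2.446, -1.035, -1.014]
contact_force: [-5.1, 0.9, 5.2]
grip_width: 0.0149
gripper_force: 30.6
```

```bash
python3 -c "
from h import *
plan([.518,-.180,.082],45)
print(monitor.state()['contact_force'])
M=Rt(45); print((M.T@np.array([-np.cos(.8),-np.sin(.8),0])*105).round(1))"
```

```text
xyz [-0.5 -0.   1.6] twist [ 0.001 -0.     0.001] t 3.45 q [-0.97  0.41  1.93  0.85  1.17 -0.7 ] grasp now [ 0.5175 -0.1806  0.0835]
[-5.05385678  0.92905891  5.2394726 ]
[-74.2  -0.  -74.2]
```

>>> step_arm --deltas '[{"xyz": [-3,0,-3],"twist": [0,0,0],"fingers": 10},{"xyz": [-9,0,-9],"twist": [0,0,0],"fingers": 10},{"xyz": [-16,0,-16],"twist": [0,0,0],"fingers": 10},{"xyz": [-24,0,-24],"twist": [0,0,0],"fingers": 10},{"xyz": [-32,0,-32],"twist": [0,0,0],"fingers": 10},{"xyz": [-40,0,-40],"twist": [0,0,0],"fingers": 10},{"xyz": [-48,0,-48],"twist": [0,0,0],"fingers": 10},{"xyz": [-56,0,-56],"twist": [0,0,0],"fingers": 10},{"xyz": [-62,0,-62],"twist": [0,0,0],"fingers": 10},{"xyz": [-65,0,-65],"twist": [0,0,0],"fingers": 10},{"xyz": [-67,0,-67],"twist": [0,0,0],"fingers": 10},{"xyz": [-68,0,-68],"twist": [0,0,0],"fingers": 10},{"xyz": [-68,0,-68],"twist": [0,0,0],"fingers": 10}]'

```text
time_s: 4.53
position: [0.4486, -0.2507, 0.0855]
ee_rot: [-2.444, -1.035, -1.015]
contact_force: [-6.3, 3.1, 10.9]
grip_width: 0.015
gripper_force: 30.8
```

```bash
python3 -c "
from h import *
plan([.518,-.180,.082],45)
print(Rt(45).T@monitor.state()['contact_force'])"
```

```text
xyz [67.5  0.6 69.6] twist [-0.001 -0.002  0.001] t 4.5333 q [-1.16  0.42  1.92  0.75  1.27 -0.8 ] grasp now [ 0.4501 -0.2492  0.0834]
[ 6.11108748 -6.67666407 -9.24435742]
```

>>> step_arm --deltas '[{"xyz": [-1,0,-1],"twist": [0,0,0],"fingers": 10},{"xyz": [-2,0,-2],"twist": [0,0,0],"fingers": 10},{"xyz": [-3,0,-3],"twist": [0,0,0],"fingers": 10},{"xyz": [-4,0,-4],"twist": [0,0,0],"fingers": 10},{"xyz": [-4,0,-4],"twist": [0,0,0],"fingers": 10}]'

```text
time_s: 4.95
position: [0.4472, -0.2519, 0.0855]
ee_rot: [-2.44, -1.031, -1.022]
contact_force: [22.2, 14.7, -1.4]
grip_width: 0.0147
gripper_force: 30.5
```

```bash
python3 -c "
from h import *
plan([.518,-.180,.082],45)
print(Rt(45).T@monitor.state()['contact_force'])"
```

```text
xyz [68.3  0.7 71.3] twist [-0.    -0.008 -0.001] t 4.95 q [-1.17  0.42  1.92  0.76  1.28 -0.81] grasp now [ 0.4487 -0.2504  0.0834]
[17.42196921  5.67095886 19.3692883 ]
```

>>> step_arm --deltas '[{"xyz": [2,0,2],"twist": [0,0,0],"fingers": 10},{"xyz": [2,0,2],"twist": [0,0,0],"fingers": 35},{"xyz": [2,0,2],"twist": [0,0,0],"fingers": 45},{"xyz": [2,0,2],"twist": [0,0,0],"fingers": 45},{"xyz": [2,0,-10],"twist": [0,0,0],"fingers": 45},{"xyz": [2,0,-40],"twist": [0,0,0],"fingers": 50},{"xyz": [2,0,-80],"twist": [0,0,0],"fingers": 75},{"xyz": [2,0,-120],"twist": [0,0,0],"fingers": 85},{"xyz": [2,0,-130],"twist": [0,0,0],"fingers": 85},{"xyz": [2,0,-130],"twist": [0,0,0],"fingers": 85}]'

```text
time_s: 5.78
position: [0.3814, -0.3236, 0.1803]
ee_rot: [-2.454, -1.036, -1.014]
contact_force: [-0.9, 0.1, -0.5]
grip_width: 0.0848
gripper_force: 0.0
```

Run:
```python
from h import *
np.set_printoptions(precision=4,suppress=True)
PT=cam2world('wrist');camera('wrist')
for t,z in (('grip_post',.078),('stage_disc',.058)):
    for r in landmark_of('wrist',t)[:1]:
        uv=np.array(r['position'])[::-1]*[560,420];print(t,r['confidence'],uv,toz('wrist',uv,z,PT))
plan([.590,.285,.024],30,.16)
```

```text
grip_post 0.92 [270.312 194.292] [ 0.4535 -0.2447  0.078 ]
stage_disc 0.66 [269.92  137.214] [ 0.5035 -0.1923  0.058 ]
xyz [ 342.1 -271.3  359.5] twist [-0.001 -0.262 -0.001] t 5.9333 q [-1.33  0.28  1.85  0.64  1.51 -0.77] grasp now [ 0.3837 -0.3169  0.1747]
```

Run:
```python
from h import *
plan([.36,-.20,.26],15)
plan([.40,.0,.26],15)
plan([.590,.285,.024],30,.16)
```

```text
xyz [109.4 -98.5 -12.1] twist [-0.001 -0.524 -0.001] t 5.9333 q [-1.33  0.28  1.85  0.64  1.51 -0.77] grasp now [ 0.3837 -0.3169  0.1747]
xyz [ 230.4 -209.2  109.2] twist [-0.001 -0.524 -0.001] t 5.9333 q [-1.33  0.28  1.85  0.64  1.51 -0.77] grasp now [ 0.3837 -0.3169  0.1747]
xyz [ 342.1 -271.3  359.5] twist [-0.001 -0.262 -0.001] t 5.9333 q [-1.33  0.28  1.85  0.64  1.51 -0.77] grasp now [ 0.3837 -0.3169  0.1747]
```

>>> step_arm --deltas '[{"xyz": [27,-25,-3],"twist": [0,-0.12,0],"fingers": 80},{"xyz": [55,-50,-6],"twist": [0,-0.24,0],"fingers": 80},{"xyz": [82,-75,-9],"twist": [0,-0.36,0],"fingers": 80},{"xyz": [109,-98,-12],"twist": [0,-0.48,0],"fingers": 80},{"xyz": [133,-120,12],"twist": [0,-0.524,0],"fingers": 80},{"xyz": [157,-142,36],"twist": [0,-0.524,0],"fingers": 80},{"xyz": [181,-164,60],"twist": [0,-0.524,0],"fingers": 80},{"xyz": [206,-186,85],"twist": [0,-0.524,0],"fingers": 80},{"xyz": [230,-209,109],"twist": [0,-0.5,0],"fingers": 80},{"xyz": [246,-218,145],"twist": [0,-0.46,0],"fingers": 80},{"xyz": [262,-227,180],"twist": [0,-0.42,0],"fingers": 80},{"xyz": [278,-236,216],"twist": [0,-0.38,0],"fingers": 80},{"xyz": [294,-245,252],"twist": [0,-0.34,0],"fingers": 80},{"xyz": [310,-254,288],"twist": [0,-0.3,0],"fingers": 80},{"xyz": [326,-263,324],"twist": [0,-0.262,0],"fingers": 80},{"xyz": [342,-271,359],"twist": [0,-0.262,0],"fingers": 80},{"xyz": [342,-271,359],"twist": [0,-0.262,0],"fingers": 80},{"xyz": [342,-271,359],"twist": [0,-0.262,0],"fingers": 80},{"xyz": [342,-271,359],"twist": [0,-0.262,0],"fingers": 80},{"xyz": [342,-271,359],"twist": [0,-0.262,0],"fingers": 80}]'

```text
time_s: 7.6
position: [0.5326, 0.2247, 0.1654]
ee_rot: [-2.629, -1.112, -0.704]
contact_force: [0.2, 0.9, 0.4]
grip_width: 0.0801
gripper_force: 0.0
```

Run:
```python
from h import *
np.set_printoptions(precision=4,suppress=True)
camera('scene')  # settle
PT=cam2world('wrist');a=camera('wrist')
for r in landmark_of('wrist','dish')[:5]:
    uv=np.array(r['position'])[::-1]*[560,420];print('dish',r['confidence'],uv,toz('wrist',uv,0,PT))
for r in masks_of('wrist','dish')[:5]:
    v,u=np.nonzero(r['pixels']);print(r['confidence'],len(u),u.min(),u.max(),v.min(),v.max(),toz('wrist',(u.mean(),v.mean()),.01,PT))
    # circle of dish at top rim
b=a.copy()
for z in (0,.02):
  for t in np.linspace(0,6.28,40):
    q=proj('wrist',[.59+.031*np.cos(t),.285+.031*np.sin(t),z],PT)[0];cv2.circle(b,tuple(int(i) for i in q),1,(255,0,0),-1)
save(b,'w2.png')
plan([.590,.285,.024],30)
```

```text
dish 0.92 [278.6  199.71] [0.5927 0.2819 0.    ]
dish 0.87 [348.376 107.982] [0.7038 0.2998 0.    ]
dish 0.84 [403.816 256.998] [0.6348 0.1692 0.    ]
dish 0.75 [293.72  368.088] [0.5029 0.1726 0.    ]
0.8 4012 243 314 155 227 [0.5966 0.2866 0.01  ]
0.8 3766 262 342 327 387 [0.5123 0.1757 0.01  ]
0.69 3877 315 384 66 135 [0.7039 0.3028 0.01  ]
0.6 4305 368 450 219 294 [0.6385 0.1681 0.01  ]
xyz [  0.5  -2.3 161.9] twist [ 0.002 -0.001 -0.   ] t 7.8 q [0.   0.05 2.03 0.55 0.75 0.42] grasp now [0.5346 0.2252 0.1639]
```

View pics/w2.png

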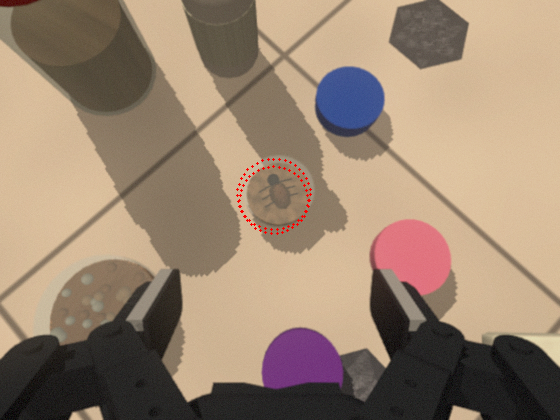

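The clear beetle dish shows at about (278,191), so my projected circle is a few mm off. I'll use (0.5925, 0.2825) for the grasp.

Run:
```python
from h import *
print(np.abs(monitor.state()['qvel']).max())
plan([.5925,.2825,.022],30)
```

```text
0.004097286402040117
xyz [ -0.5   1.3 163.6] twist [ 0.002 -0.001 -0.   ] t 7.8 q [0.   0.05 2.03 0.55 0.75 0.42] grasp now [0.5346 0.2252 0.1639]
```

>>> step_arm --deltas '[{"xyz": [0,1,35],"twist": [0,0,0],"fingers": 80},{"xyz": [0,1,75],"twist": [0,0,0],"fingers": 80},{"xyz": [0,1,115],"twist": [0,0,0],"fingers": 80},{"xyz": [0,1,145],"twist": [0,0,0],"fingers": 80},{"xyz": [0,1,155],"twist": [0,0,0],"fingers": 80},{"xyz": [0,1,160],"twist": [0,0,0],"fingers": 80},{"xyz": [0,1,163],"twist": [0,0,0],"fingers": 80},{"xyz": [0,1,163],"twist": [0,0,0],"fingers": 80}]' --force 25

```text
time_s: 8.47
position: [0.5913, 0.2823, 0.025]
ee_rot: [-2.629, -1.112, -0.706]
contact_force: [-0.2, -0.3, 0.3]
grip_width: 0.0801
gripper_force: 0.0
```

Run:
```python
from h import *
plan([.5925,.2825,.022],30)
save(camera('wrist'),'w3.png')
```

```text
xyz [-0.6  0.8  0.1] twist [ 0.001 -0.     0.   ] t 8.4667 q [0.12 0.47 1.88 0.74 0.48 0.28] grasp now [0.5923 0.2834 0.0224]
```

View pics/w3.png

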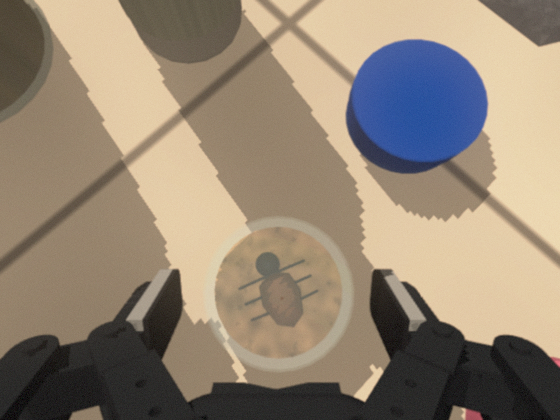

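The dish sits centred between the pads, at about (278,293). I'll close, then lift a little.

>>> step_arm --deltas '[{"xyz": [0,0,0],"twist": [0,0,0],"fingers": 68},{"xyz": [0,0,0],"twist": [0,0,0],"fingers": 58},{"xyz": [0,0,0],"twist": [0,0,0],"fingers": 56},{"xyz": [0,0,0],"twist": [0,0,0],"fingers": 56},{"xyz": [0,0,0],"twist": [0,0,0],"fingers": 56},{"xyz": [0,0,0],"twist": [0,0,0],"fingers": 56}]' --force 25

```text
time_s: 9.02
position: [0.5917, 0.2826, 0.0261]
ee_rot: [-2.629, -1.112, -0.708]
contact_force: [-2.4, -1.8, 6.9]
grip_width: 0.0611
gripper_force: 26.3
```

Run:
```python
from h import *
np.set_printoptions(precision=4,suppress=True)
PT=cam2world('wrist');a=camera('wrist')
for r in landmark_of('wrist','dish')[:1]:
    uv=np.array(r['position'])[::-1]*[560,420];print(r['confidence'],uv,toz('wrist',uv,0,PT))
v=masks_of('wrist','dish')[:1]
for r in v:
    vv,u=np.nonzero(r['pixels']);print(u.min(),u.max(),vv.min(),vv.max(),toz('wrist',(u.mean(),vv.mean()),.01,PT))
print(monitor.state()['contact_force'])
# top rim circle prediction for dish at grasp point
g=np.array([.5923,.2834,0])
for z in(0,.02):
  q=np.array([proj('wrist',[g[0]+.031*np.cos(t),g[1]+.031*np.sin(t),z],PT)[0] for t in np.linspace(0,6.28,60)]);print(q.min(0),q.max(0))
plan([.5925,.2825,.022],30,.15)
plan([.40,.0,.26],15)
plan([.35,-.20,.28],15)
plan([.5012,-.1969,.082],30,.14)
```

```text
0.89 [404.488 118.02 ] [0.7039 0.3021 0.    ]
486 559 355 399 [0.6525 0.1873 0.01  ]
[-3.3205 -2.6225  7.1393]
[208.7583 233.1562] [342.5753 372.0679]
[199.6854 226.2982] [351.8319 384.4568]
xyz [  -1.4    0.9 -149.2] twist [ 0.002 -0.002  0.001] t 9.1667 q [0.12 0.47 1.88 0.74 0.48 0.28] grasp now [0.5928 0.2837 0.0235]
xyz [-172.9   59.9 -373.8] twist [ 0.002 -0.264  0.001] t 9.1667 q [0.12 0.47 1.88 0.74 0.48 0.28] grasp now [0.5928 0.2837 0.0235]
xyz [-317.2  163.5 -480.4] twist [ 0.002 -0.264  0.001] t 9.1667 q [0.12 0.47 1.88 0.74 0.48 0.28] grasp now [0.5928 0.2837 0.0235]
xyz [-324.   269.6 -395. ] twist [ 0.002 -0.002  0.001] t 9.1667 q [0.12 0.47 1.88 0.74 0.48 0.28] grasp now [0.5928 0.2837 0.0235]
```

>>> step_arm --deltas '[{"xyz": [0,0,0],"twist": [0,0,0],"fingers": 70},{"xyz": [0,0,0],"twist": [0,0,0],"fingers": 70},{"xyz": [2,0,-3.5],"twist": [0,0,0],"fingers": 70},{"xyz": [2,0,-3.5],"twist": [0,0,0],"fingers": 70},{"xyz": [2,0,-3.5],"twist": [0,0,0],"fingers": 56},{"xyz": [2,0,-3.5],"twist": [0,0,0],"fingers": 56},{"xyz": [2,0,-3.5],"twist": [0,0,0],"fingers": 56},{"xyz": [2,0,-3.5],"twist": [0,0,0],"fingers": 56},{"xyz": [2,0,-3.5],"twist": [0,0,0],"fingers": 56}]' --force 25

```text
time_s: 9.92
position: [0.591, 0.2827, 0.0289]
ee_rot: [-2.629, -1.112, -0.705]
contact_force: [-2.1, -1.3, 5.7]
grip_width: 0.0606
gripper_force: 25.9
```

Run:
```python
from h import *
print(monitor.state()['contact_force'],monitor.state()['grip_width'])
plan([.5925,.2825,.022],30,.10)
plan([.40,.0,.26],15)
plan([.35,-.20,.28],15)
plan([.5012,-.1969,.082],30,.14)
```

```text
[-2.06923401 -1.32389989  5.69081765] 0.06055914076659488
xyz [ -2.6   1.3 -96.6] twist [ 0.001 -0.     0.001] t 9.9167 q [0.12 0.46 1.88 0.73 0.49 0.29] grasp now [0.592  0.2838 0.0263]
xyz [-174.5   60.1 -371. ] twist [ 0.001 -0.262  0.001] t 9.9167 q [0.12 0.46 1.88 0.73 0.49 0.29] grasp now [0.592  0.2838 0.0263]
xyz [-319.   163.5 -477.5] twist [ 0.001 -0.262  0.001] t 9.9167 q [0.12 0.46 1.88 0.73 0.49 0.29] grasp now [0.592  0.2838 0.0263]
xyz [-325.7  269.8 -392.2] twist [ 0.001 -0.     0.001] t 9.9167 q [0.12 0.46 1.88 0.73 0.49 0.29] grasp now [0.592  0.2838 0.0263]
```

>>> step_arm --deltas '[{"xyz": [1,0,-3],"twist": [0,0,0],"fingers": 56},{"xyz": [2,0,-10],"twist": [0,0,0],"fingers": 56},{"xyz": [2,0,-25],"twist": [0,0,0],"fingers": 56},{"xyz": [0,0,-50],"twist": [0,0,0],"fingers": 56},{"xyz": [0,1,-80],"twist": [0,0,0],"fingers": 56},{"xyz": [-8,4,-110],"twist": [0,0,0],"fingers": 56},{"xyz": [-24,9,-138],"twist": [0,0,0],"fingers": 56},{"xyz": [-41,15,-164],"twist": [0,0,0],"fingers": 56},{"xyz": [-58,21,-190],"twist": [0,0,0],"fingers": 56},{"xyz": [-75,27,-216],"twist": [0,0,0],"fingers": 56},{"xyz": [-92,33,-242],"twist": [0,0,0],"fingers": 56},{"xyz": [-109,39,-268],"twist": [0,0,0],"fingers": 56},{"xyz": [-126,45,-294],"twist": [0,0,0],"fingers": 56},{"xyz": [-143,50,-320],"twist": [0,0,0],"fingers": 56},{"xyz": [-160,55,-346],"twist": [0,0,0],"fingers": 56},{"xyz": [-174,60,-370],"twist": [0,0,0],"fingers": 56},{"xyz": [-198,77,-388],"twist": [0,0,0],"fingers": 56},{"xyz": [-222,94,-406],"twist": [0,0,0],"fingers": 56},{"xyz": [-246,111,-424],"twist": [0,0,0],"fingers": 56},{"xyz": [-270,128,-442],"twist": [0,0,0],"fingers": 56}]'

```text
time_s: 11.58
position: [0.3645, -0.1341, 0.2768]
ee_rot: [-2.631, -1.112, -0.704]
contact_force: [-0.0, -0.1, -0.0]
grip_width: 0.0606
gripper_force: 27.6
```

Run:
```python
from h import *
np.set_printoptions(precision=4,suppress=True)
save(camera('scene'),'s2.png')
print(monitor.state()['contact_force'],monitor.state()['grip_width'],np.abs(monitor.state()['qvel']).max())
plan([.35,-.20,.28],30)
plan([.5012,-.1969,.0845],30,.17)
```

```text
[-0.4826 -5.3655  0.1233] 0.06045586395929432 0.14689046418017304
xyz [-44.7  32.1 -31.2] twist [ 0.007  0.005 -0.002] t 11.6333 q [-1.09 -0.35  2.13  0.49  1.54 -0.38] grasp now [ 0.3652 -0.1388  0.2749]
xyz [-48.8 138.   22.6] twist [ 0.007  0.005 -0.002] t 11.6333 q [-1.09 -0.35  2.13  0.49  1.54 -0.38] grasp now [ 0.3652 -0.1388  0.2749]
```

>>> step_arm --deltas '[{"xyz": [-20,15,-15],"twist": [0,0,0],"fingers": 56},{"xyz": [-42,32,-30],"twist": [0,0,0],"fingers": 56},{"xyz": [-52,56,-25],"twist": [0,0,0],"fingers": 56},{"xyz": [-52,80,-12],"twist": [0,0,0],"fingers": 56},{"xyz": [-50,104,2],"twist": [0,0,0],"fingers": 56},{"xyz": [-49,124,14],"twist": [0,0,0],"fingers": 56},{"xyz": [-49,138,22],"twist": [0,0,0],"fingers": 56},{"xyz": [-49,138,22],"twist": [0,0,0],"fingers": 56},{"xyz": [-49,138,22],"twist": [0,0,0],"fingers": 56},{"xyz": [-49,138,22],"twist": [0,0,0],"fingers": 56},{"xyz": [-49,138,22],"twist": [0,0,0],"fingers": 56}]'

```text
time_s: 12.55
position: [0.4423, -0.251, 0.2335]
ee_rot: [-2.63, -1.112, -0.704]
contact_force: [-0.5, 0.7, -1.3]
grip_width: 0.0607
gripper_force: 27.7
```

Run:
```python
from h import *
np.set_printoptions(precision=4,suppress=True)
camera('scene')
PT=cam2world('wrist');a=camera('wrist');b=a.copy()
for t,z in (('grip_post',.078),('stage_disc',.058)):
    for r in landmark_of('wrist',t)[:2]:
        uv=np.array(r['position'])[::-1]*[560,420];print(t,r['confidence'],uv,toz('wrist',uv,z,PT))
for r in masks_of('wrist','dish')[:2]:
    v,u=np.nonzero(r['pixels']);print('dish',r['confidence'],u.min(),u.max(),v.min(),v.max())
for q in proj('wrist',[[.4487,-.2504,.094]]+[[.5012+.038*np.cos(t),-.1969+.038*np.sin(t),.058] for t in np.linspace(0,6.28,30)],PT): cv2.circle(b,tuple(int(i) for i in q),1,(255,0,0),-1)
s=monitor.state();M=R.from_rotvec(s['ee_rot']).as_matrix();g=s['position']+.003*M[:,2]
for q in proj('wrist',[g+M@R.from_euler('y',-30,degrees=True).as_matrix().T@[.031*np.cos(t),.031*np.sin(t),0]+[0,0,-.0063] for t in np.linspace(0,6.28,30)],PT): cv2.circle(b,tuple(int(i) for i in q),1,(0,0,255),-1)
save(b,'w4.png')
plan([.5012,-.1969,.0845],30,0)
```

```text
stage_disc 0.58 [278.824 197.82 ] [ 0.505 -0.191  0.058]
dish 0.67 41 99 0 23
dish 0.61 205 347 217 368
xyz [ -5.1   3.9 165.9] twist [0.001 0.001 0.001] t 12.8 q [-1.05  0.06  1.87  0.51  1.4  -0.42] grasp now [ 0.4436 -0.2504  0.2307]
```

View pics/w4.png

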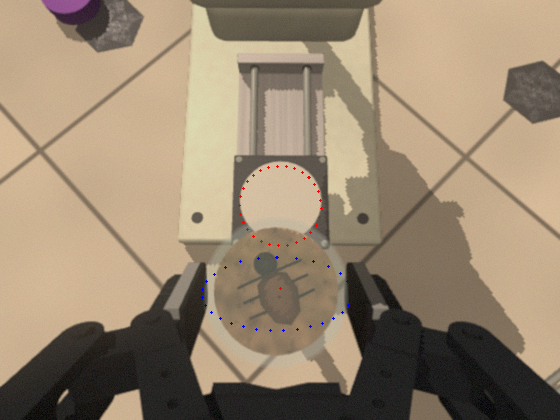

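The wrist view shows the dish held level. The plate screws put the disc centre near (281,201), about 4 px behind my predicted circle. The dish has a similar offset, so I'll shift the target only 1.3 mm.

Run:
```python
from h import *
plan([.5021,-.196,.0850],30,0)
```

```text
xyz [ -3.7   3.9 166.1] twist [0.001 0.001 0.001] t 12.8 q [-1.05  0.06  1.87  0.51  1.4  -0.42] grasp now [ 0.4436 -0.2504  0.2307]
```

>>> step_arm --deltas '[{"xyz": [0,3.9,25],"twist": [0,0,0],"fingers": 56},{"xyz": [0,3.9,60],"twist": [0,0,0],"fingers": 56},{"xyz": [0,3.9,95],"twist": [0,0,0],"fingers": 56},{"xyz": [0,3.9,125],"twist": [0,0,0],"fingers": 56},{"xyz": [0,3.9,145],"twist": [0,0,0],"fingers": 56},{"xyz": [0.3,3.9,155],"twist": [0,0,0],"fingers": 56},{"xyz": [0.3,3.9,159],"twist": [0,0,0],"fingers": 56},{"xyz": [0.3,3.9,159],"twist": [0,0,0],"fingers": 56},{"xyz": [0.3,3.9,159],"twist": [0,0,0],"fingers": 56}]'

```text
time_s: 13.55
position: [0.5016, -0.1979, 0.0964]
ee_rot: [-2.63, -1.113, -0.705]
contact_force: [0.6, -0.5, -0.9]
grip_width: 0.0606
gripper_force: 27.8
```

Run:
```python
from h import *
plan([.5021,-.196,.0845],30,0);print(monitor.state()['contact_force'])
```

```text
xyz [-4.4 -1.   8.2] twist [0.002 0.001 0.001] t 13.55 q [-0.89  0.3   1.92  0.6   1.07 -0.45] grasp now [ 0.5026 -0.1969  0.0938]
[ 0.63096658 -0.48931141 -0.88695791]
```

>>> step_arm --deltas '[{"xyz": [-1,-0.5,2],"twist": [0,0,0],"fingers": 56},{"xyz": [-2,-1,4],"twist": [0,0,0],"fingers": 56},{"xyz": [-3,-1,5.5],"twist": [0,0,0],"fingers": 56},{"xyz": [-3.7,-1,6.8],"twist": [0,0,0],"fingers": 56},{"xyz": [-4.1,-1,7.6],"twist": [0,0,0],"fingers": 56},{"xyz": [-4.1,-1,7.6],"twist": [0,0,0],"fingers": 56}]'

```text
time_s: 14.05
position: [0.5007, -0.1963, 0.087]
ee_rot: [-2.629, -1.112, -0.705]
contact_force: [-2.2, 0.1, 2.3]
grip_width: 0.0606
gripper_force: 28.0
```

Run:
```python
from h import *
plan([.5021,-.196,.0845],30,0);print(monitor.state()['contact_force'])
```

```text
xyz [-0.2  0.8 -0.3] twist [0.001 0.    0.   ] t 14.05 q [-0.89  0.31  1.93  0.61  1.06 -0.47] grasp now [ 0.5017 -0.1952  0.0844]
[-2.20350406  0.0681433   2.28225112]
```

>>> step_arm --deltas '[{"xyz": [0,0,0],"twist": [0,0,0],"fingers": 62},{"xyz": [0,0,0],"twist": [0,0,0],"fingers": 66},{"xyz": [0,0,0],"twist": [0,0,0],"fingers": 74},{"xyz": [0,0,0],"twist": [0,0,0],"fingers": 78},{"xyz": [0,0,0],"twist": [0,0,0],"fingers": 78},{"xyz": [0,0,-10],"twist": [0,0,0],"fingers": 78},{"xyz": [0,0,-35],"twist": [0,0,0],"fingers": 78},{"xyz": [0,0,-70],"twist": [0,0,0],"fingers": 78},{"xyz": [0,0,-105],"twist": [0,0,0],"fingers": 70},{"xyz": [0,0,-140],"twist": [0,0,0],"fingers": 60},{"xyz": [0,0,-150],"twist": [0,0,0],"fingers": 45},{"xyz": [0,0,-150],"twist": [0,0,0],"fingers": 45},{"xyz": [0,0,-150],"twist": [0,0,0],"fingers": 45}]'

```text
time_s: 15.13
position: [0.4482, -0.25, 0.2167]
ee_rot: [-2.63, -1.112, -0.705]
contact_force: [-0.5, 0.1, -1.6]
grip_width: 0.0452
gripper_force: 0.0
```

Run:
```python
from h import *
np.set_printoptions(precision=4,suppress=True)
camera('scene')
PT=cam2world('wrist');a=camera('wrist')
for t,z in (('grip_post',.078),('stage_disc',.058),('dish',.058)):
    for r in landmark_of('wrist',t)[:2]:
        uv=np.array(r['position'])[::-1]*[560,420];print(t,r['confidence'],uv,toz('wrist',uv,z,PT))
b=a[100:310,150:410];save(cv2.resize(b,None,fx=2.8,fy=2.8),'w5.png')
plan([.4487,-.2504,.082],45,.08)
```

```text
grip_post 0.91 [277.088 287.49 ] [ 0.4525 -0.2455  0.078 ]
dish 0.63 [277.592 200.214] [ 0.505  -0.1924  0.058 ]
xyz [-88.9   1.8  34.6] twist [-0.003  0.261 -0.001] t 15.3833 q [-1.04  0.09  1.88  0.51  1.36 -0.43] grasp now [ 0.4492 -0.2474  0.2125]
```

View pics/w5.png

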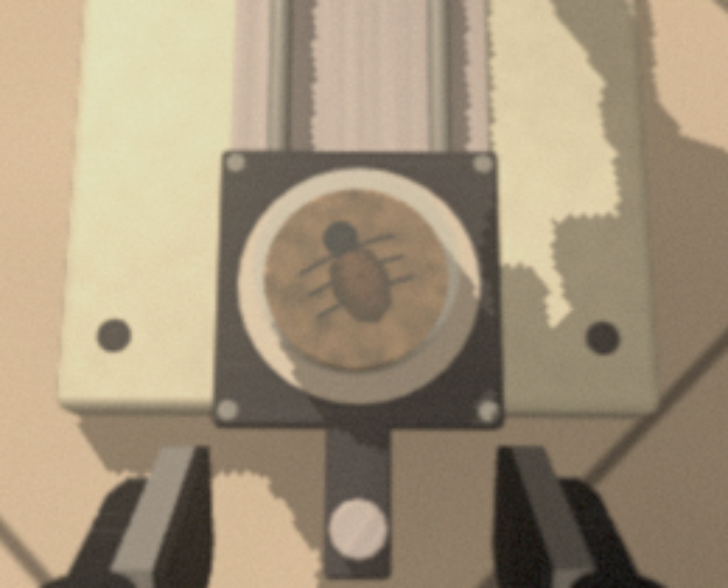

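The dish stands upright on the disc, centred to about 2 mm: dish at (357,280) and disc at (359,286) in the crop. Next I'll re-grip the post.

>>> step_arm --deltas '[{"xyz": [-22,0.5,5],"twist": [0,0.06,0],"fingers": 45},{"xyz": [-45,1,12],"twist": [0,0.13,0],"fingers": 45},{"xyz": [-67,1.5,22],"twist": [0,0.2,0],"fingers": 45},{"xyz": [-89,1.8,34.6],"twist": [0,0.261,0],"fingers": 45},{"xyz": [-89,1.8,34.6],"twist": [0,0.261,0],"fingers": 45},{"xyz": [-89,1.8,34.6],"twist": [0,0.261,0],"fingers": 45},{"xyz": [-89,1.8,34.6],"twist": [0,0.261,0],"fingers": 45}]'

```text
time_s: 15.97
position: [0.4085, -0.2936, 0.1424]
ee_rot: [-2.447, -1.035, -1.011]
contact_force: [0.0, 0.6, -0.0]
grip_width: 0.0451
gripper_force: 0.0
```

Run:
```python
from h import *
print(np.abs(monitor.state()['qvel']).max())
plan([.4487,-.2504,.082],45)
```

```text
0.04494062988986463
xyz [-0.8 -1.2 81.4] twist [-0.     0.001  0.   ] t 15.9667 q [-1.27  0.33  1.88  0.68  1.42 -0.78] grasp now [ 0.4099 -0.2921  0.1402]
```

>>> step_arm --deltas '[{"xyz": [-0.5,-1,25],"twist": [0,0,0],"fingers": 45},{"xyz": [-0.5,-1,50],"twist": [0,0,0],"fingers": 45},{"xyz": [-0.8,-1,70],"twist": [0,0,0],"fingers": 45},{"xyz": [-0.8,-1,78],"twist": [0,0,0],"fingers": 45},{"xyz": [-0.8,-1,81],"twist": [0,0,0],"fingers": 45},{"xyz": [-0.8,-1,81],"twist": [0,0,0],"fingers": 30},{"xyz": [-0.8,-1,81],"twist": [0,0,0],"fingers": 10},{"xyz": [-0.8,-1,81],"twist": [0,0,0],"fingers": 10},{"xyz": [-0.8,-1,81],"twist": [0,0,0],"fingers": 10},{"xyz": [-0.8,-1,81],"twist": [0,0,0],"fingers": 10}]' --force 30

```text
time_s: 16.8
position: [0.4466, -0.2527, 0.0856]
ee_rot: [-2.445, -1.036, -1.014]
contact_force: [-3.6, 4.1, 5.8]
grip_width: 0.0146
gripper_force: 30.5
```

Run:
```python
from h import *
print(np.abs(monitor.state()['qvel']).max(),monitor.state()['contact_force'])
plan([.4487,-.2504,.082],45)
d=np.array([.0688,.0698,0]);d/=np.linalg.norm(d)
M=R.from_rotvec(monitor.state()['ee_rot']).as_matrix();print(M.T@d*100)
```

```text
0.0019820459844308446 [-3.56880733  4.14349617  5.83159455]
xyz [-0.3 -0.1  1.7] twist [-0.    -0.     0.001] t 16.8 q [-1.17  0.42  1.92  0.75  1.27 -0.8 ] grasp now [ 0.4481 -0.2512  0.0834]
[70.68868851  0.83494673 70.72773276]
```

>>> step_arm --deltas '[{"xyz": [0.7,0,0.7],"twist": [0,0,0],"fingers": 10},{"xyz": [2,0,2],"twist": [0,0,0],"fingers": 10},{"xyz": [4,0,4],"twist": [0,0,0],"fingers": 10},{"xyz": [7,0,7],"twist": [0,0,0],"fingers": 10},{"xyz": [11,0.1,11],"twist": [0,0,0],"fingers": 10},{"xyz": [15,0.1,15],"twist": [0,0,0],"fingers": 10},{"xyz": [19,0.2,19],"twist": [0,0,0],"fingers": 10},{"xyz": [23,0.2,23],"twist": [0,0,0],"fingers": 10},{"xyz": [27,0.3,27],"twist": [0,0,0],"fingers": 10},{"xyz": [31,0.3,31],"twist": [0,0,0],"fingers": 10},{"xyz": [35,0.4,35],"twist": [0,0,0],"fingers": 10},{"xyz": [39,0.4,39],"twist": [0,0,0],"fingers": 10},{"xyz": [43,0.5,43],"twist": [0,0,0],"fingers": 10},{"xyz": [47,0.5,47],"twist": [0,0,0],"fingers": 10},{"xyz": [51,0.6,51],"twist": [0,0,0],"fingers": 10},{"xyz": [55,0.6,55],"twist": [0,0,0],"fingers": 10},{"xyz": [58,0.7,58],"twist": [0,0,0],"fingers": 10},{"xyz": [60,0.7,60],"twist": [0,0,0],"fingers": 10},{"xyz": [61,0.7,61],"twist": [0,0,0],"fingers": 10},{"xyz": [61,0.7,61],"twist": [0,0,0],"fingers": 10}]'

```text
time_s: 18.47
position: [0.5073, -0.1909, 0.0856]
ee_rot: [-2.445, -1.036, -1.014]
contact_force: [-2.9, 4.1, 5.9]
grip_width: 0.0151
gripper_force: 30.5
```

Run:
```python
from h import *
print(monitor.state()['contact_force'])
plan([.4487,-.2504,.082],45)
a=camera('side');b=camera('scene')
save(np.vstack([cv2.resize(a[150:300,200:400],None,fx=2,fy=2),cv2.resize(b[110:260,150:350],None,fx=2,fy=2)]) ,'m.png')
```

```text
[-2.86246628  4.09212754  5.94427501]
xyz [-61.5  -0.7 -59.6] twist [-0.001 -0.001  0.001] t 18.4667 q [-1.    0.41  1.93  0.84  1.18 -0.72] grasp now [ 0.5088 -0.1894  0.0834]
```

View pics/m.png

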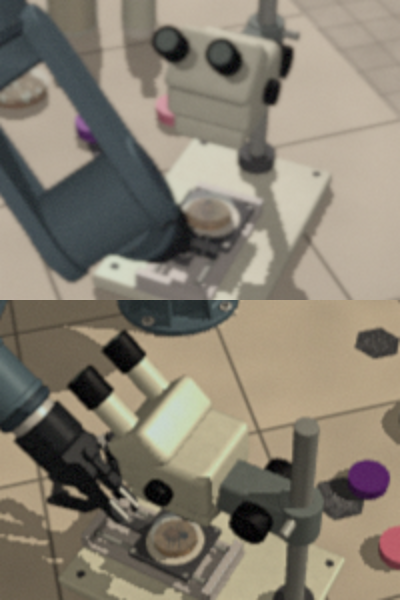

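The stage is partway in, the dish is upright on the disc, and the hand is clear of the head. I'll continue slowly.

>>> step_arm --deltas '[{"xyz": [1,0,1],"twist": [0,0,0],"fingers": 10},{"xyz": [3,0,3],"twist": [0,0,0],"fingers": 10},{"xyz": [6,0.1,6],"twist": [0,0,0],"fingers": 10},{"xyz": [9,0.1,9],"twist": [0,0,0],"fingers": 10},{"xyz": [12,0.1,12],"twist": [0,0,0],"fingers": 10},{"xyz": [15,0.2,15],"twist": [0,0,0],"fingers": 10},{"xyz": [18,0.2,18],"twist": [0,0,0],"fingers": 10},{"xyz": [21,0.2,21],"twist": [0,0,0],"fingers": 10},{"xyz": [23,0.2,23],"twist": [0,0,0],"fingers": 10},{"xyz": [25,0.3,25],"twist": [0,0,0],"fingers": 10},{"xyz": [26.5,0.3,26.5],"twist": [0,0,0],"fingers": 10},{"xyz": [28,0.3,28],"twist": [0,0,0],"fingers": 10},{"xyz": [28,0.3,28],"twist": [0,0,0],"fingers": 10}]'

```text
time_s: 19.65
position: [0.5351, -0.1626, 0.0855]
ee_rot: [-2.444, -1.036, -1.014]
contact_force: [-2.8, 4.7, 6.7]
grip_width: 0.0147
gripper_force: 30.6
```

Run:
```python
from h import *
s=monitor.state();print(s['contact_force'],np.linalg.norm(s['position'][:2]-np.array([.4466,-.2527])))
```

```text
[-2.81031411  4.67810201  6.65600115] 0.12630913558950446
```

>>> step_arm --deltas '[{"xyz": [0.6,0,0.6],"twist": [0,0,0],"fingers": 10},{"xyz": [1.2,0,1.2],"twist": [0,0,0],"fingers": 10},{"xyz": [1.8,0,1.8],"twist": [0,0,0],"fingers": 10},{"xyz": [2.4,0,2.4],"twist": [0,0,0],"fingers": 10},{"xyz": [3,0,3],"twist": [0,0,0],"fingers": 10},{"xyz": [3.5,0,3.5],"twist": [0,0,0],"fingers": 10},{"xyz": [3.5,0,3.5],"twist": [0,0,0],"fingers": 10}]'

```text
time_s: 20.23
position: [0.5373, -0.1605, 0.0855]
ee_rot: [-2.446, -1.038, -1.011]
contact_force: [-21.0, -4.0, 14.9]
grip_width: 0.0147
gripper_force: 32.4
```

Run:
```python
from h import *
s=monitor.state();print(s['contact_force'],np.linalg.norm(s['position'][:2]-np.array([.4466,-.2527])))
```

```text
[-20.95121083  -4.03622789  14.93355236] 0.1293103898493531
```

Hard stop felt (about 20 N rise at 129.3 mm of travel). I'll release and withdraw.

>>> step_arm --deltas '[{"xyz": [0,0,0],"twist": [0,0,0],"fingers": 25},{"xyz": [0,0,0],"twist": [0,0,0],"fingers": 40},{"xyz": [0,0,0],"twist": [0,0,0],"fingers": 45},{"xyz": [0,0,0],"twist": [0,0,0],"fingers": 45},{"xyz": [-2,0,-5],"twist": [0,0,0],"fingers": 45},{"xyz": [-3,0,-20],"twist": [0,0,0],"fingers": 45},{"xyz": [-4,0,-50],"twist": [0,0,0],"fingers": 45},{"xyz": [-5,0,-85],"twist": [0,0,0],"fingers": 45},{"xyz": [-5,0,-120],"twist": [0,0,0],"fingers": 45},{"xyz": [-5,0,-150],"twist": [0,0,0],"fingers": 45},{"xyz": [-5,0,-160],"twist": [0,0,0],"fingers": 45},{"xyz": [-5,0,-160],"twist": [0,0,0],"fingers": 45},{"xyz": [-5,0,-160],"twist": [0,0,0],"fingers": 45}]'

```text
time_s: 21.32
position: [0.4574, -0.243, 0.1935]
ee_rot: [-2.448, -1.034, -1.012]
contact_force: [-0.1, 0.7, -0.9]
grip_width: 0.0452
gripper_force: 0.0
```

Run:
```python
from h import *
np.set_printoptions(precision=4,suppress=True)
for c in('scene','side','wrist'):
    PT=cam2world(c);camera(c)
    for t,z in(('grip_post',.078),('stage_disc',.058),('dish',.058)):
        for r in landmark_of(c,t)[:3]:
            uv=np.array(r['position'])[::-1]*[560,420];print(c,t,round(r['confidence'],2),uv,toz(c,uv,z,PT))
s=monitor.state();print(s['position'],s['contact_force'],s['time_s'])
```

```text
scene grip_post 0.68 [223.608 223.902] [ 0.5479 -0.1637  0.078 ]
scene stage_disc 0.88 [250.488 240.198] [ 0.6038 -0.107   0.058 ]
scene dish 0.87 [334.376 203.196] [0.5514 0.1463 0.058 ]
scene dish 0.76 [402.08  244.692] [0.7292 0.2644 0.058 ]
scene dish 0.68 [251.496 232.302] [ 0.5806 -0.0985  0.058 ]
side grip_post 0.84 [299.712 261.786] [ 0.539  -0.1663  0.078 ]
side stage_disc 0.9 [312.424 247.8  ] [ 0.5993 -0.1046  0.058 ]
side dish 0.65 [289.576 206.808] [0.6083 0.0869 0.058 ]
side dish 0.61 [309.12  247.002] [ 0.5924 -0.0987  0.058 ]
wrist grip_post 0.76 [274.68  182.994] [ 0.5444 -0.1513  0.078 ]
wrist dish 0.74 [277.312 132.3  ] [ 0.5956 -0.1022  0.058 ]
wrist dish 0.69 [164.08   32.214] [0.6038 0.0969 0.058 ]
wrist dish 0.63 [80.696 80.01 ] [0.4935 0.0949 0.058 ]
[ 0.4575 -0.2429  0.1937] [0.5843 0.0183 0.1183] 21.9167
```

```bash
python3 -c "
from rig import bot
print(bot.finish_job())"
```

```text
the job is handed in; nothing more can be done
None
```

I pulled the stage out to its front stop, set the beetle dish upright on the disc (about 2 mm off centre), pushed the stage home against its rear stop, let go and handed the job in; no verdict was returned.

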